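# Draw out the sprung blade tensioner and hold it

### The arm

A 6-joint arm with a two-finger parallel gripper is mounted at the origin on the work surface. World frame = base frame: x ahead of the robot, y to its left, z up, the work surface at z = 0. Lengths are in m, angles in rad, forces in N, time in s.
With the tool pointing down it reaches from about 0.35 to 0.775 m from the base axis. Payload 7.3 kg.
Tool frame: the origin (TCP) lies midway between the tips of the shut fingers; the grasp point (between the pads) lies 19 mm behind it; z points along the fingers, y is the line along which they close (so a half turn about z gives the same grasp; the last joint's range is limited). The gripper opens to 92 mm and grips with 3 to 60 N. Pads are 19 mm wide; open, the fingers measure 130 mm over their backs; the gripper's body (75 mm by 190 mm) begins 47 mm behind the grasp point.
Start: joints at [-1.345, 0.342, 1.524, -0, 1.275, -0.146], TCP at [0.191, -0.489, 0.227] pointing down, gripper open.
Joint ranges: [-2.53, 2.53], [-0.77, 2.02], [0.04, 2.7], [-1, 4.14], [0.28, 2.66], [-3.11, 3.11]. Speed limits (rad/s): [2.57, 2.57, 3.14, 3.14, 3.14, 3.14].

### API

Orientations are given as [roll, pitch, yaw] about the fixed x, y, z axes, in that order (R = Rz(yaw) Ry(pitch) Rx(roll)).
In Python, from cell import robot, read_camera, camera_params, nets gives the robot as it stands. The module is installed in compiled form; this text tells all that it offers.
- The arm moves only by the tool step_arm, never from a script. Its argument "steps" is a list of rows, each an object of numbers: "x", "y", "z": the shift along the tool's x, y, z as a fraction of full scale; "rx", "ry", "rz": the turn, a rotation vector about the tool's x, y, z as a fraction of full scale; "claw": the opening, from -1 (shut) to 1 (fully open). In form: [{"x": .., "y": .., "z": .., "rx": .., "ry": .., "rz": .., "claw": ..}, ...]. A call has 1 to 12 rows; each row is the pose to reach, as a shift and turn from the pose commanded when the call began, along the tool's axes at that moment; what a row does not reach only later rows make up. Full scale, the value 1, is 750 mm for a shift and pi/4 rad for a turn. A row lasts 1/12 s, in which the tool goes at most 41.7 mm and 7.16 degrees, less where a joint would pass 70% of its speed; a pose out of reach is approached as far as the arm can. A call with a number of a shift or a turn outside -1 to 1 is refused whole. A call with a gripper value outside its range is refused whole. The fingers move at their own pace and stop on an object; "squeeze" is the grip in N (left out, the last holds). Time passes only in rows, so rows that repeat a pose let the fingers close. It gives the time, the measured TCP pose, the force, the opening and the grip force at its end, in the units of the state.
- robot.observe(): the state, without advancing time (a new reading comes with each control period).
- read_camera(name): name is "scene" or "top"; returns (picture, depth): 400x640x3 uint8, blue, green, red; 400x640 float32, m along the optical axis (not along the pixel's ray), 0 where there is no reading.
- camera_params(name): a dict with "fx", "fy", "cx", "cy" (pixels), "R" (3x3) and "t" (3): a world point X has camera coordinates R X + t. Camera axes: x right, y down, z forward; pixel columns grow to the right and rows downward; lengths in m; the calibration is good to about 2 mm. A picture is of the moment at which its call begins. camera_params takes no time and is no camera call.
- robot.hand_in(): hands the job in; it is judged then, once.
Trained networks look in the newest picture that a camera, given by its name, has taken for a name from the list of things; names that differ only in an ending like _2 or _b are one class to them, and where a whole thing is asked for, a point or a joint stands for the part that bears it (a point fixed in the world has none). Each returns a list of dicts, best first, with "conf" (0 to 1); they miss things now and then, are a little off and sometimes report something else, mostly with a low value. They report only what shows in the picture. A call takes as long as a camera call. They do not tell look-alikes from the thing itself.
- nets.masks_of(camera, query): "region" (400x640 bool, what is visible of it) and "box" ([left, top, right, bottom] in pixels, round what is visible of it).
- nets.landmark_of(camera, query): "pixel" ([row, column] in pixels: a listed point, or the origin of a listed thing).
The state is a dict: "time": time; "qpos": joint angles; "qvel": joint speeds; "joint_efforts": joint torques, N m; "tool_pos": TCP position; "tool_rot": TCP orientation; "contact_force": force on the tool from outside, world axes, zero at the start; "torque": the same for the moment, N m; "opening": finger opening in m; "grip_force": force on a finger pad.
Only numpy, scipy, OpenCV 4.12 (cv2) and the standard library are available. Lean on these libraries where they do the work, as an engineer would, in place of code of your own. Each camera call takes 0.05 s, during which the arm holds its last target. There are 200 camera calls.

### The job

Take the red-headed draw pin out of the wooden rack and put it down through the eye on the end of the blade tensioner's rod until its head rests on the eye. Then, by the pin, pull the rod out against its spring until the red ring on the rod is level with the tip of the brass index, and finish while still gripping the pin and holding the rod there, so that a saw blade can be hooked on. Leave the black-headed punch, the file, the tin and the offcut where they are.

Things in the scene. Friction and masses are not known exactly. Their poses are not given: they have to be found in the camera images.
- pin: Draw pin, upright in one of the rack's two holes (either one). 84 mm tall, 70 g: steel shank 10 mm in diameter, 40 mm long, its lowest 8 mm tapering to 4 mm; above it a round red head 24 mm in diameter, 44 mm tall. Origin at the shank's lower tip, z up the pin; the head spans z = 40 to 84 mm. In the rack the head rests on the rack's top: origin 10 mm above the table.
- pin_tip (a point): Lower tip of the draw pin's shank (same point as the pin's origin).
- pin_shoulder (a point): Point on the draw pin's axis at the underside of the red head, 40 mm above its tip.
- rack: Fixed wooden block 160 x 60 x 50 mm (x, y, z) with two 14 mm holes, 46 mm deep, from above at x = -45 and +45 mm. Origin at the centre of its underside, on the table.
- tensioner: Fixed spring tensioner: plywood board 380 x 120 x 15 mm; on its -x half a green barrel (34 mm in diameter, collar 40 mm, axis 60 mm above the table) in two dark brackets, its mouth at x = -20 mm. The rod slides out along the board's +x axis. Origin at the centre of the board's underside, on the table.
- rod: Steel rod, 14 mm in diameter, level, 60 mm above the table, drawn out of the barrel along the tensioner's +x (its axes are the tensioner's; origin on its axis, at the tensioner's x = 0 when home). Starts home; hard stop at 120 mm; springs back if let go. The spring pulls it in with about 3 N when home and 1 N more per 10 mm (8 to 12 N at the index).
- ring (a point): Centre of the red ring (21 mm in diameter, 5 mm wide) round the rod, on the rod's axis, 38 mm behind the eye's hole. When the rod is home it stands at x = -5 mm of the tensioner.
- eye (a point): Centre of the mouth (top) of the eye's hole. The eye is a flat steel plate 46 (along the rod) x 40 x 12 mm on the rod's outer end with an upright through hole 14 mm in diameter; its top is 66 mm above the table, with 39 mm free below it down to the board. x points outwards along the rod.
- index_tip (a point): Tip of the fixed brass index, a post 14 x 16 mm and 57 mm high beside the rod (on its -y side) with a pointer whose tip is 25 mm from the rod's axis, 54 mm above the table. Set differently each time, 50 to 90 mm further out than the ring's start. The ring is level with it when both have the same x in the tensioner's frame.
- punch: Bystander: a punch standing in the rack's other hole; a black head 26 mm in diameter and 26 mm tall on a 40 mm dark shank. Origin at its tip. Leave it there.
- file: Bystander: a flat file with a wooden handle, 250 mm long, 22 mm high, lying on the table to the right of the tensioner. Origin at mid length on the table.
- tin: Bystander: a yellow tin with a pale lid, 68 mm in diameter, 60 mm high, standing on the table beyond the rack. Origin at the centre of its underside.
- offcut: Bystander: a wooden block 45 x 100 x 30 mm on the table beyond the tensioner. Origin at the centre of its underside.
There are look-alikes about, which are no part of the job. Of the things like the pin, leave any that is blue; of the rest the smaller one is meant.

How it is judged:
By the outcome, as a careful person would: the job done as asked, in the order asked, and still so for the second after the job is handed in, while the arm keeps its last pose, push and grip.
It also fails if it takes over 48 s, if anything falls off the work surface, if the arm or the gripper's body presses on something with over 40 N, if the wrist force passes 120 N, or if a joint passes its speed limit or range.

## Working session

There is one attempt and no reset: what is moved stays moved. The work goes in short steps, Python scripts to look and compute and a tool call to move; the robot and the scene stay as the last step left them, time stands still between calls to the robot, and variables do not carry over. Pictures are saved under pics/ and viewed, at most 10 in all, crops included, and the job is handed in when it is done.

Besides the shell and the picture viewer there is one more tool, called after "Call:" by a JSON object that holds its "fn" and its "kwargs", one argument or row to a line. step_arm: Moves the arm, as the interface text tells. Its arguments: {"type":"object","properties":{"steps":{"type":"array","items":{"type":"object","properties":{"x":{"type":"number","minimum":-1,"maximum":1},"y":{"type":"number","minimum":-1,"maximum":1},"z":{"type":"number","minimum":-1,"maximum":1},"rx":{"type":"number","minimum":-1,"maximum":1},"ry":{"type":"number","minimum":-1,"maximum":1},"rz":{"type":"number","minimum":-1,"maximum":1},"claw":{"type":"number"}}}},"squeeze":{"type":"number"}},"required":["steps"]}

```bash
mkdir -p pics; cat > h.py <<'E'
import numpy as np, cv2
from cell import robot, read_camera, camera_params, nets
def world(cam,D,r,c):
    p=camera_params(cam); z=D[int(round(r)),int(round(c))]
    X=np.array([(c-p['cx'])/p['fx']*z,(r-p['cy'])/p['fy']*z,z])
    return p['R'].T@(X-p['t'])
def at_z(cam,r,c,h):
    p=camera_params(cam); R=np.array(p['R']); o=-R.T@p['t']
    d=R.T@np.array([(c-p['cx'])/p['fx'],(r-p['cy'])/p['fy'],1]); return o+d*(h-o[2])/d[2]
def proj(cam,X):
    p=camera_params(cam); q=np.array(p['R'])@X+p['t']; return [q[1]/q[2]*p['fy']+p['cy'],q[0]/q[2]*p['fx']+p['cx']]
E
python3 - <<'E'
from h import *
np.set_printoptions(precision=4,suppress=True)
s=robot.observe(); print(s['time'],s['tool_pos'],s['tool_rot'])
for cam in ['top','scene']:
    im,D=read_camera(cam); cv2.imwrite(f'pics/{cam}0.png',im); np.save(cam+'D.npy',D)
    print(cam,camera_params(cam))
    for q in ['pin','pin_shoulder','rack','eye','ring','index_tip','tensioner','punch']:
        for d in nets.landmark_of(cam,q)[:4]:
            r,c=d['pixel']
            try: w=world(cam,D,r,c)
            except Exception as e: w=None
            print(cam,q,round(d['conf'],2),np.round([r,c],1),w)
E
```

```text
0.0 [ 0.1907 -0.4887  0.226 ] [-3.1401 -0.0003  0.3718]
top {'fx': 389.97567808690684, 'fy': 389.97567808690684, 'cx': 315.7940091766425, 'cy': 196.47889755995763, 'R': array([[ 0.0111, -0.9999, -0.0132],
       [-0.9809, -0.0083, -0.1944],
       [ 0.1942,  0.0151, -0.9808]]), 't': array([-0.0164,  0.5586,  1.0557])}
top pin 0.56 [247.4 236. ] [0.4114 0.206  0.0711]
top pin 0.54 [263.4 204.9] [ 0.3689  0.3103 -0.0023]
top pin 0.39 [223.2 218.8] [0.4804 0.2632 0.0489]
top pin_shoulder 0.49 [259.2 201.2] [0.3776 0.292  0.0959]
top pin_shoulder 0.47 [248.  229.8] [0.4088 0.2202 0.0827]
top pin_shoulder 0.42 [219.5 211.6] [0.485  0.2722 0.0913]
top rack 0.95 [213.3 216.7] [0.5092 0.2719 0.0451]
top eye 0.67 [216.8 352.5] [ 0.5077 -0.1185  0.0106]
top ring 0.83 [210.5 365.8] [ 0.5259 -0.157   0.0159]
top index_tip 0.36 [214.9 332.9] [ 0.5129 -0.0611  0.0099]
top tensioner 0.7 [217.5 361.1] [ 0.4978 -0.1378  0.0669]
top punch 0.59 [196.  214.9] [0.5581 0.278  0.0526]
top punch 0.37 [139.1 288.7] [0.7397 0.073  0.0267]
top punch 0.33 [212.1 333.3] [ 0.5145 -0.0609  0.0527]
scene {'fx': 404
[... 336 characters left out ...]
5201 0.2862 0.0496]
scene pin 0.49 [250.4 434.9] [0.4173 0.2187 0.0033]
scene pin_shoulder 0.6 [252.9 482.9] [0.3941 0.3104 0.0549]
scene pin_shoulder 0.52 [239.  438.7] [0.4224 0.2227 0.0473]
scene pin_shoulder 0.49 [268.3 439. ] [0.5031 0.2778 0.0637]
scene eye 0.79 [176.3 307.2] [ 0.5048 -0.1228  0.0635]
scene eye 0.65 [311.9 416. ] [0.6067 0.3054 0.0483]
scene ring 0.61 [172.3 297.9] [ 0.5154 -0.1469  0.0681]
scene ring 0.24 [298.7 422.5] [0.5887 0.3022 0.0688]
scene index_tip 0.57 [193.8 320.3] [ 0.5192 -0.0565  0.055 ]
scene index_tip 0.5 [301.2 425.2] [0.5849 0.3067 0.0622]
scene tensioner 0.72 [195. 297.] [ 0.535  -0.1299  0.0135]
scene punch 0.53 [311.6 419.2] [0.6018 0.3089 0.0482]
```

View pics/top0.png

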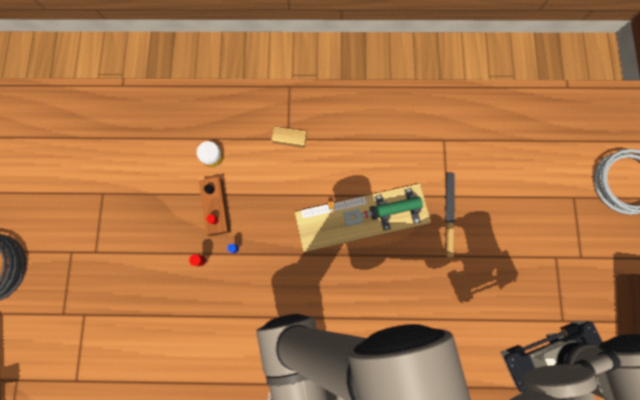

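View pics/scene0.png

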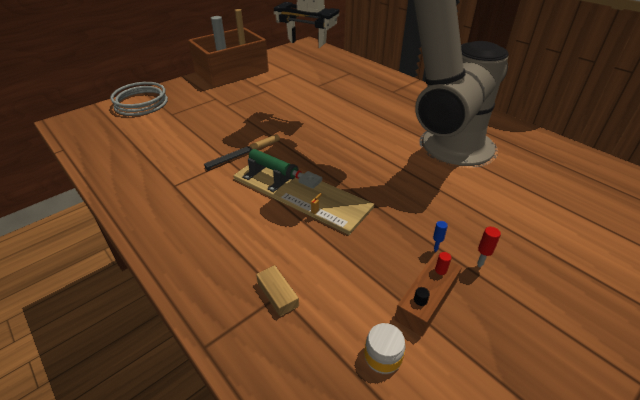

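Top view: the small red pin is in the rack at about (row 218, col 211). The black punch is at (188, 209), the larger red look-alike at (260, 196) and the blue one at (247, 232), both outside the rack. I choose the small red one in the rack. The tensioner's barrel is at (207, 398), with the rod pointing left to the eye at (217, 352).

```bash
cat > m.py <<'E'
from h import *
np.set_printoptions(precision=4,suppress=True)
def cloud(cam,D):
    p=camera_params(cam); v,u=np.mgrid[0:400,0:640]
    X=np.stack([(u-p['cx'])/p['fx']*D,(v-p['cy'])/p['fy']*D,D],-1)
    return (X-p['t'])@np.array(p['R'])
E
python3 - <<'E'
from m import *
ims={}
for cam in ['scene','top']:
    im=cv2.imread(f'pics/{cam}0.png'); D=np.load(cam+'D.npy'); ims[cam]=im
    P=cloud(cam,D); h=cv2.cvtColor(im,cv2.COLOR_BGR2HSV)
    red=((h[...,0]<4)|(h[...,0]>176))&(h[...,1]>200)&(h[...,2]>70)
    n,L,st,ce=cv2.connectedComponentsWithStats(red.astype(np.uint8))
    for i in range(1,n):
        if st[i,4]>3:
            q=P[L==i]; print(cam,'red',st[i],ce[i],np.median(q,0),q.min(0),q.max(0))
    for nm,lo,hi in [('green',(60,120,30),(95,255,255)),('brass',(12,190,150),(25,255,255))]:
        m=cv2.inRange(h,lo,hi)>0
        n,L,st,ce=cv2.connectedComponentsWithStats(m.astype(np.uint8))
        for i in range(1,n):
            q=P[L==i]
            if st[i,4]>4 and abs(q[:,1]+.1).mean()<.2 and q[:,0].mean()<.65: print(cam,nm,st[i],np.median(q,0),q.max(0))
    for z0,z1,nm in [(.055,.075,'eye')]:
        m=(P[...,2]>z0)&(P[...,2]<z1)&(P[...,0]>.4)&(P[...,0]<.62)&(P[...,1]>-.2)&(P[...,1]<-.03)
        n,L,st,ce=cv2.connectedComponentsWithStats(m.astype(np.uint8))
        for i in range(1,n):
            if st[i,4]>8: q=P[L==i]; print(cam,nm,st[i],ce[i],q.mean(0),cv2.minAreaRect(q[:,:2].astype(np.float32)*1000))
    # rack top, board
    for nm,b in [('racktop',(.045,.054,.4,.7,.2,.36)),('board',(.009,.021,.38,.65,-.32,.06))]:
        m=(P[...,2]>b[0])&(P[...,2]<b[1])&(P[...,0]>b[2])&(P[...,0]<b[3])&(P[...,1]>b[4])&(P[...,1]<b[5])
        n,L,st,ce=cv2.connectedComponentsWithStats(m.astype(np.uint8)); i=1+np.argmax(st[1:,4]); q=P[L==i]
        print(cam,nm,q[:,2].mean(),cv2.minAreaRect(q[:,:2].astype(np.float32)*1000),st[i])
s=cv2.resize(ims['scene'][150:230,230:380],None,fx=5,fy=5,interpolation=2)[:,:750]
t=cv2.resize(ims['scene'][215:315,390:520],None,fx=2.8,fy=2.0)
t2=cv2.resize(ims['top'][180:260,290:440],None,fx=2.4,fy=2.5)
t=cv2.resize(t,(375,200)); t2=cv2.resize(t2,(375,200))
cv2.imwrite('pics/crop1.png',np.vstack([s,np.hstack([t,t2])]))
E
```

```text
scene red [296 171   4   7  10] [297.  173.8] [ 0.5193 -0.1494  0.0656] [ 0.5095 -0.1505  0.054 ] [ 0.5204 -0.1458  0.0689]
scene red [480 227  20  29 360] [489.6917 240.4889] [0.3905 0.3124 0.0934] [0.366  0.2942 0.0491] [1.0233 0.5085 0.6953]
scene red [436 252  15  23 223] [443.0942 262.7534] [0.4995 0.281  0.083 ] [0.4828 0.2666 0.0479] [1.0233 0.5085 0.6953]
scene green [249 150  40  25 405] [ 0.5431 -0.237   0.0703] [1.0233 0.5085 0.6953]
scene green [293 168   3   2   5] [ 0.5137 -0.1648  0.0692] [ 0.5173 -0.1635  0.0711]
scene eye [276 162  47  26 468] [300.1047 174.7842] [ 0.5148 -0.1395  0.0642] ((512.4908447265625, -147.35018920898438), (45.773216247558594, 118.29131317138672), 15.651217460632324)
scene racktop 0.048638499466310894 ((536.8490600585938, 285.995361328125), (162.39576721191406, 60.236106872558594), 11.228659629821777) [ 397  254   65   69 1740]
scene board 0.013817025715440707 ((512.2680053710938, -144.90219116210938), (121.56719207763672, 381.73193359375), 13.709222793579102) [ 234  166  140   66 3286]
top red [207 215  10   9  67] [211.6716 218.7463] [0.486
[... 329 characters left out ...]
57  -0.0487  0.0557]
top eye [343 202  41  24 404] [361.5545 214.7351] [ 0.5057 -0.1393  0.066 ] ((510.2705383300781, -145.89974975585938), (49.43474197387695, 115.3042984008789), 10.694300651550293)
top eye [331 205   2   7   9] [331.4444 208.1111] [ 0.5253 -0.0555  0.0566] ((525.6098022460938, -55.671024322509766), (17.592823028564453, 2.9427661895751953), 0.2850845158100128)
top racktop 0.04921235873308385 ((532.7945556640625, 286.28741455078125), (160.78512573242188, 61.7744255065918), 11.311419486999512) [199 177  28  58 960]
top board 0.014516026079441658 ((507.45697021484375, -144.95457458496094), (120.29109191894531, 378.87823486328125), 13.317729949951172) [ 295  184  128   68 3982]
```

View pics/crop1.png

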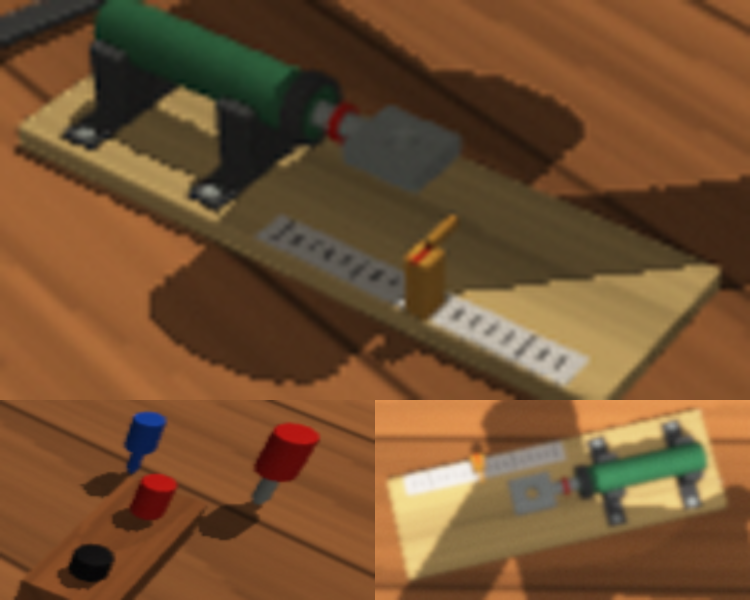

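The crop confirms the choice: the small red head sits in the rack, with the black punch in the other hole. The larger red one and the blue one stand outside it. The index points from the far side toward the rod, and the eye is a flat plate with its hole at top pixel (217, 352).

```bash
cat >> m.py <<'E'
from scipy.spatial.transform import Rotation as Ro
def go(target,yaw):
    s=robot.observe(); R=Ro.from_euler('xyz',s['tool_rot']); 
    d=R.inv().apply(np.array(target)-s['tool_pos']); rv=(R.inv()*Ro.from_euler('xyz',[np.pi,0,yaw])).as_rotvec()
    print('from',s['tool_pos'],s['tool_rot'],'shift',np.round(d/.75,4),'turn',np.round(rv/(np.pi/4),4),'rows',np.linalg.norm(d)/.0417)
E
python3 - <<'E'
from m import *
a=np.deg2rad(103.5); ex=np.array([np.cos(a),np.sin(a),0]); ey=np.array([-ex[1],ex[0],0])
for c,T in [('top',(.5075,-.145)),('scene',(.5123,-.145))]:
    T=np.array([*T,0]); print(c,'eye from board',T+.033*ex)
    im=cv2.imread(f'pics/{c}0.png');D=np.load(c+'D.npy');P=cloud(c,D)
    d=(P-T)@np.array([ex,ey,[0,0,1]]).T
    m=(abs(d[...,2]-.066)<.004)&(abs(d[...,0]-.035)<.04)&(d[...,0]>.012)&(abs(d[...,1])<.03)
    q=d[m];print('eye plate n',m.sum(),np.percentile(q[:,:2],[2,50,98],axis=0), (q[:,:2].min(0)+q[:,:2].max(0))/2)
    h=cv2.cvtColor(im,cv2.COLOR_BGR2HSV); red=((h[...,0]<4)|(h[...,0]>176))&(h[...,1]>150)
    m=red&(P[...,2]>.089)&(P[...,2]<.1)&(np.hypot(P[...,0]-.49,P[...,1]-.277)<.03); q=P[m]
    print('pin top',m.sum(),q.mean(0),q.min(0),q.max(0))
    m=(d[...,2]>.045)&(d[...,2]<.062)&(d[...,1]<-.02)&(d[...,1]>-.06)&(d[...,0]>.03)&(d[...,0]<.13);q=d[m];print('index',m.sum(),q.mean(0)); print(q[np.argsort(q[:,1])][-6:])
for c,r,k in [('top',216.8,352.5),('scene',176.3,307.2)]: print('eye',at_z(c,r,k,.066))
for c,r,k in [('top',214.9,332.9),('scene',193.8,320.3)]: print('idx',at_z(c,r,k,.054))
for c,r,k in [('top',210.5,365.8),('scene',172.3,297.9)]: print('ring',at_z(c,r,k,.06))
go([.49,-.1,.2264],.2356)
E
```

```text
top eye from board [ 0.4998 -0.1129  0.    ]
eye plate n 194 [[ 0.0129 -0.0192]
 [ 0.0339  0.0003]
 [ 0.0549  0.019 ]] [ 0.0341 -0.0002]
pin top 49 [0.4879 0.2749 0.0927] [0.4777 0.2659 0.0894] [0.4976 0.2849 0.0963]
index 37 [ 0.0831 -0.0468  0.0518]
[[ 0.0846 -0.036   0.0562]
 [ 0.082  -0.0351  0.058 ]
 [ 0.0825 -0.0327  0.0553]
 [ 0.0833 -0.0296  0.0578]
 [ 0.0837 -0.0273  0.0546]
 [ 0.0809 -0.0269  0.0528]]
scene eye from board [ 0.5046 -0.1129  0.    ]
eye plate n 170 [[ 0.0129 -0.0199]
 [ 0.0347 -0.0002]
 [ 0.056   0.0215]] [0.0348 0.0012]
pin top 92 [0.4942 0.278  0.0922] [0.4828 0.2666 0.0891] [0.504  0.2892 0.0958]
index 51 [ 0.0833 -0.0446  0.0512]
[[ 0.0837 -0.0276  0.051 ]
 [ 0.0829 -0.0265  0.0562]
 [ 0.0847 -0.0247  0.0558]
 [ 0.0838 -0.0234  0.0481]
 [ 0.0834 -0.0229  0.0507]
 [ 0.039  -0.0203  0.0603]]
eye [ 0.4997 -0.114   0.066 ]
eye [ 0.5068 -0.1203  0.066 ]
idx [ 0.5063 -0.0598  0.054 ]
idx [ 0.5184 -0.0574  0.054 ]
ring [ 0.5187 -0.1519  0.06  ]
ring [ 0.5089 -0.1554  0.06  ]
from [ 0.1908 -0.4891  0.2267] [3.1415 0.     0.3718] shift [ 0.5602 -0.3384  0.0004] turn [0.0001 0.     0.1735] rows 11.771869475706799
```

Call:
{"fn": "step_arm", "kwargs": {
  "steps": [
    {"x": 0.56,"y": -0.338,"z": 0,"rz": 0.1735,"claw": 0.2},
    {"x": 0.56,"y": -0.338,"z": 0,"rz": 0.1735,"claw": 0.2},
    {"x": 0.56,"y": -0.338,"z": 0,"rz": 0.1735,"claw": 0.2},
    {"x": 0.56,"y": -0.338,"z": 0,"rz": 0.1735,"claw": 0.2},
    {"x": 0.56,"y": -0.338,"z": 0,"rz": 0.1735,"claw": 0.2},
    {"x": 0.56,"y": -0.338,"z": 0,"rz": 0.1735,"claw": 0.2},
    {"x": 0.56,"y": -0.338,"z": 0,"rz": 0.1735,"claw": 0.2},
    {"x": 0.56,"y": -0.338,"z": 0,"rz": 0.1735,"claw": 0.2},
    {"x": 0.56,"y": -0.338,"z": 0,"rz": 0.1735,"claw": 0.2},
    {"x": 0.56,"y": -0.338,"z": 0,"rz": 0.1735,"claw": 0.2},
    {"x": 0.56,"y": -0.338,"z": 0,"rz": 0.1735,"claw": 0.2},
    {"x": 0.56,"y": -0.338,"z": 0,"rz": 0.1735,"claw": 0.2}
  ]
}}

```text
$.steps[0]: bad value
```

```bash
python3 - <<'E'
from m import *
go([.491,.277,.15],.2356)
E
```

```text
from [ 0.1908 -0.4891  0.2267] [3.1415 0.     0.3718] shift [ 0.7441 -0.8063  0.1022] turn [0.0001 0.     0.1735] rows 19.81855875612739
```

Call:
{"fn": "step_arm", "kwargs": {
  "steps": [
    {"x": 0.56,"y": -0.338,"z": 0.0,"rx": 0.0,"ry": 0.0,"rz": 0.1735,"claw": 0.2},
    {"x": 0.56,"y": -0.338,"z": 0.0,"rx": 0.0,"ry": 0.0,"rz": 0.1735,"claw": 0.2},
    {"x": 0.56,"y": -0.338,"z": 0.0,"rx": 0.0,"ry": 0.0,"rz": 0.1735,"claw": 0.2},
    {"x": 0.56,"y": -0.338,"z": 0.0,"rx": 0.0,"ry": 0.0,"rz": 0.1735,"claw": 0.2},
    {"x": 0.56,"y": -0.338,"z": 0.0,"rx": 0.0,"ry": 0.0,"rz": 0.1735,"claw": 0.2},
    {"x": 0.56,"y": -0.338,"z": 0.0,"rx": 0.0,"ry": 0.0,"rz": 0.1735,"claw": 0.2},
    {"x": 0.56,"y": -0.338,"z": 0.0,"rx": 0.0,"ry": 0.0,"rz": 0.1735,"claw": 0.2},
    {"x": 0.56,"y": -0.338,"z": 0.0,"rx": 0.0,"ry": 0.0,"rz": 0.1735,"claw": 0.2},
    {"x": 0.56,"y": -0.338,"z": 0.0,"rx": 0.0,"ry": 0.0,"rz": 0.1735,"claw": 0.2},
    {"x": 0.56,"y": -0.338,"z": 0.0,"rx": 0.0,"ry": 0.0,"rz": 0.1735,"claw": 0.2},
    {"x": 0.56,"y": -0.338,"z": 0.0,"rx": 0.0,"ry": 0.0,"rz": 0.1735,"claw": 0.2},
    {"x": 0.56,"y": -0.338,"z": 0.0,"rx": 0.0,"ry": 0.0,"rz": 0.1735,"claw": 0.2}
  ]
}}

```text
time: 1.9
tool_pos: [0.4913, -0.0978, 0.2269]
tool_rot: [3.141, -0.001, 0.237]
contact_force: [-0.0, -1.0, -0.1]
opening: 0.0548
grip_force: 0.0
```

Call:
{"fn": "step_arm", "kwargs": {
  "steps": [
    {"x": 0.1163,"y": -0.486,"z": 0.1025,"rx": 0.0,"ry": 0.0,"rz": 0.0,"claw": 0.2},
    {"x": 0.1163,"y": -0.486,"z": 0.1025,"rx": 0.0,"ry": 0.0,"rz": 0.0,"claw": 0.2},
    {"x": 0.1163,"y": -0.486,"z": 0.1025,"rx": 0.0,"ry": 0.0,"rz": 0.0,"claw": 0.2},
    {"x": 0.1163,"y": -0.486,"z": 0.1025,"rx": 0.0,"ry": 0.0,"rz": 0.0,"claw": 0.2},
    {"x": 0.1163,"y": -0.486,"z": 0.1025,"rx": 0.0,"ry": 0.0,"rz": 0.0,"claw": 0.2},
    {"x": 0.1163,"y": -0.486,"z": 0.1025,"rx": 0.0,"ry": 0.0,"rz": 0.0,"claw": 0.2},
    {"x": 0.1163,"y": -0.486,"z": 0.1025,"rx": 0.0,"ry": 0.0,"rz": 0.0,"claw": 0.2},
    {"x": 0.1163,"y": -0.486,"z": 0.1025,"rx": 0.0,"ry": 0.0,"rz": 0.0,"claw": 0.2},
    {"x": 0.1163,"y": -0.486,"z": 0.1025,"rx": 0.0,"ry": 0.0,"rz": 0.0,"claw": 0.2},
    {"x": 0.1163,"y": -0.486,"z": 0.1025,"rx": 0.0,"ry": 0.0,"rz": 0.0,"claw": 0.2},
    {"x": 0.1163,"y": -0.486,"z": 0.1025,"rx": 0.0,"ry": 0.0,"rz": 0.0,"claw": 0.2}
  ]
}}

```text
time: 2.82
tool_pos: [0.4888, 0.2767, 0.1488]
tool_rot: [3.142, 0.001, 0.24]
contact_force: [-0.2, -0.2, -0.6]
opening: 0.0548
grip_force: 0.0
```

```bash
python3 - <<'E'
from m import *
go([.491,.277,.055],.2356)
im,D=read_camera('scene'); im2,D2=read_camera('top')
c=lambda i,r0,r1,a,b:cv2.resize(i[r0:r1,a:b],(400,400))
cv2.imwrite('pics/b.png',np.hstack([c(im,200,320,390,510),c(im2,140,290,150,300)]))
E
```

```text
from [0.4888 0.2767 0.1488] [3.1415 0.0014 0.2398] shift [0.0031 0.0003 0.1251] turn [0.0001 0.0018 0.0053] rows 2.250169401893759
```

View pics/b.png

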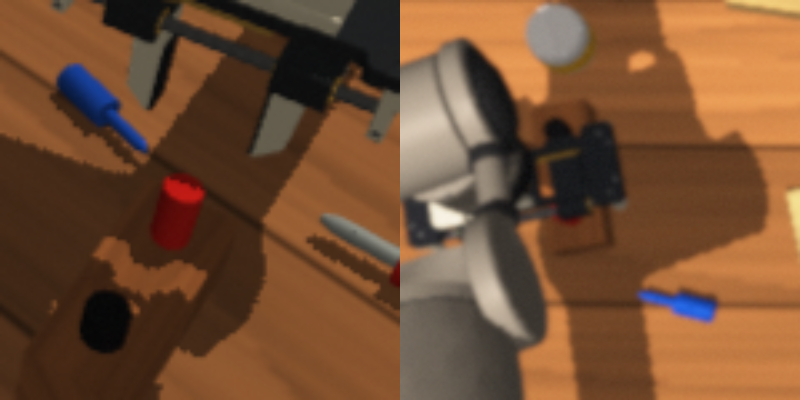

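The scene crop shows the red head (crop 180, 210) upright in the rack below the fingers, punch undisturbed. The two look-alikes have toppled beside the rack by themselves (they were standing on their tips), clear of the fingers. Descending now.

Call:
{"fn": "step_arm", "kwargs": {
  "steps": [
    {"x": 0.001,"y": 0.0,"z": 0.05,"rx": 0.0,"ry": 0.0,"rz": 0.0,"claw": 0.2},
    {"x": 0.002,"y": 0.0,"z": 0.09,"rx": 0.0,"ry": 0.0,"rz": 0.0,"claw": 0.2},
    {"x": 0.002,"y": 0.0,"z": 0.11,"rx": 0.0,"ry": 0.0,"rz": 0.0,"claw": 0.2},
    {"x": 0.002,"y": 0.0,"z": 0.1255,"rx": 0.0,"ry": 0.0,"rz": 0.0,"claw": 0.2},
    {"x": 0.002,"y": 0.0,"z": 0.1255,"rx": 0.0,"ry": 0.0,"rz": 0.0,"claw": 0.2},
    {"x": 0.002,"y": 0.0,"z": 0.1255,"rx": 0.0,"ry": 0.0,"rz": 0.0,"claw": 0.2}
  ]
}}

```text
time: 3.42
tool_pos: [0.4917, 0.2731, 0.056]
tool_rot: [3.141, 0.0, 0.233]
contact_force: [-0.6, -0.3, 0.9]
opening: 0.0548
grip_force: 0.0
```

Call:
{"fn": "step_arm", "kwargs": {
  "squeeze": 15,
  "steps": [
    {"x": 0.0,"y": 0.0,"z": 0.0,"rx": 0.0,"ry": 0.0,"rz": 0.0,"claw": -1.0},
    {"x": 0.0,"y": 0.0,"z": 0.0,"rx": 0.0,"ry": 0.0,"rz": 0.0,"claw": -1.0},
    {"x": 0.0,"y": 0.0,"z": 0.0,"rx": 0.0,"ry": 0.0,"rz": 0.0,"claw": -1.0},
    {"x": 0.0,"y": 0.0,"z": 0.0,"rx": 0.0,"ry": 0.0,"rz": 0.0,"claw": -1.0},
    {"x": 0.0,"y": 0.0,"z": 0.0,"rx": 0.0,"ry": 0.0,"rz": 0.0,"claw": -1.0},
    {"x": 0.0,"y": 0.0,"z": 0.0,"rx": 0.0,"ry": 0.0,"rz": 0.0,"claw": -1.0},
    {"x": 0.0,"y": 0.0,"z": 0.0,"rx": 0.0,"ry": 0.0,"rz": 0.0,"claw": -1.0}
  ]
}}

```text
time: 4.0
tool_pos: [0.4914, 0.275, 0.0562]
tool_rot: [-3.141, -0.001, 0.236]
contact_force: [-0.8, 1.2, 4.0]
opening: 0.0236
grip_force: 15.0
```

Call:
{"fn": "step_arm", "kwargs": {
  "squeeze": 40,
  "steps": [
    {"x": 0.0,"y": 0.0,"z": 0.0,"rx": 0.0,"ry": 0.0,"rz": 0.0,"claw": -1.0},
    {"x": 0.0,"y": 0.0,"z": 0.0,"rx": 0.0,"ry": 0.0,"rz": 0.0,"claw": -1.0},
    {"x": 0.0,"y": 0.0,"z": -0.02,"rx": 0.0,"ry": 0.0,"rz": 0.0,"claw": -1.0},
    {"x": 0.0,"y": 0.0,"z": -0.06,"rx": 0.0,"ry": 0.0,"rz": 0.0,"claw": -1.0},
    {"x": 0.0,"y": 0.0,"z": -0.1,"rx": 0.0,"ry": 0.0,"rz": 0.0,"claw": -1.0},
    {"x": 0.0,"y": 0.0,"z": -0.15,"rx": 0.0,"ry": 0.0,"rz": 0.0,"claw": -1.0},
    {"x": 0.0,"y": 0.0,"z": -0.2,"rx": 0.0,"ry": 0.0,"rz": 0.0,"claw": -1.0},
    {"x": 0.0,"y": 0.0,"z": -0.2,"rx": 0.0,"ry": 0.0,"rz": 0.0,"claw": -1.0}
  ]
}}

```text
time: 4.67
tool_pos: [0.4943, 0.276, 0.213]
tool_rot: [-3.14, -0.013, 0.236]
contact_force: [0.7, 0.3, -0.2]
opening: 0.0236
grip_force: 40.0
```

```bash
python3 - <<'E'
from m import *
go([.502,-.113,.17],.2356)
im,D=read_camera('scene'); im2,D2=read_camera('top')
P=cloud('scene',D);h=cv2.cvtColor(im,cv2.COLOR_BGR2HSV); red=((h[...,0]<4)|(h[...,0]>176))&(h[...,1]>150)&(P[...,2]>.15)&(P[...,1]>.2)&(P[...,1]<.35)
print(red.sum(), P[red].min(0),P[red].max(0),np.median(P[red],0))
for d in nets.landmark_of('scene','pin_tip')[:3]: print(d)
s=robot.observe()['tool_pos']; print('tip expected px',proj('scene',s+np.array([0,0,-.0462])), 'shoulder',proj('scene',s+[0,0,-.0062]))
c=lambda i,r0,r1,a,b:cv2.resize(i[r0:r1,a:b],(400,400))
cv2.imwrite('pics/c.png',np.hstack([c(im,160,310,400,550),c(im2,140,290,150,300)]))
E
```

```text
from [0.4943 0.276  0.213 ] [-3.1401 -0.0126  0.2357] shift [-0.1119  0.5068  0.0552] turn [-0.0019 -0.0161  0.0001] rows 9.387243052012735
357 [0.4862 0.265  0.2064] [0.5087 0.2905 0.2512] [0.5039 0.2787 0.2348]
{'pixel': [233.7, 453.7], 'conf': 0.96}
{'pixel': [264.2, 487.1], 'conf': 0.9}
{'pixel': [191.0, 321.3], 'conf': 0.74}
tip expected px [np.float64(230.5413056904821), np.float64(451.37111423199855)] shoulder [np.float64(214.70673760426493), np.float64(456.0994763234499)]
```

View pics/c.png

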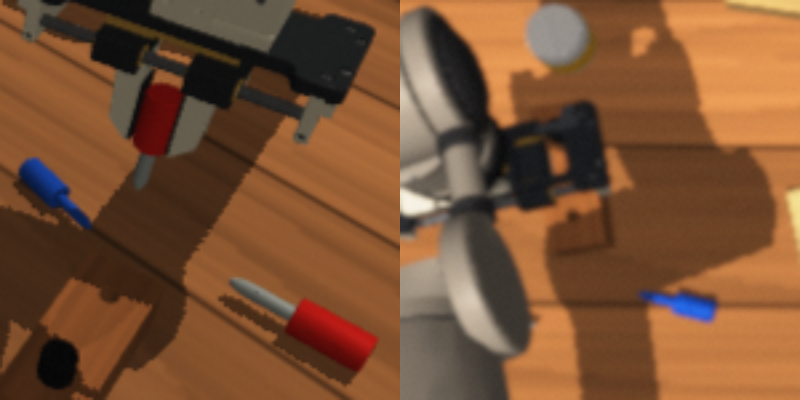

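The pin is held upright between the pads (head at crop 160, 118, tip at 142, 185). The rack hole is empty and the punch is still in place. Carrying it over the eye.

Call:
{"fn": "step_arm", "kwargs": {
  "steps": [
    {"x": -0.112,"y": 0.507,"z": 0.05,"rx": 0.0,"ry": 0.0,"rz": 0.0,"claw": -1.0},
    {"x": -0.112,"y": 0.507,"z": 0.05,"rx": 0.0,"ry": 0.0,"rz": 0.0,"claw": -1.0},
    {"x": -0.112,"y": 0.507,"z": 0.05,"rx": 0.0,"ry": 0.0,"rz": 0.0,"claw": -1.0},
    {"x": -0.112,"y": 0.507,"z": 0.05,"rx": 0.0,"ry": 0.0,"rz": 0.0,"claw": -1.0},
    {"x": -0.112,"y": 0.507,"z": 0.05,"rx": 0.0,"ry": 0.0,"rz": 0.0,"claw": -1.0},
    {"x": -0.112,"y": 0.507,"z": 0.05,"rx": 0.0,"ry": 0.0,"rz": 0.0,"claw": -1.0},
    {"x": -0.112,"y": 0.507,"z": 0.05,"rx": 0.0,"ry": 0.0,"rz": 0.0,"claw": -1.0},
    {"x": -0.112,"y": 0.507,"z": 0.05,"rx": 0.0,"ry": 0.0,"rz": 0.0,"claw": -1.0},
    {"x": -0.112,"y": 0.507,"z": 0.05,"rx": 0.0,"ry": 0.0,"rz": 0.0,"claw": -1.0},
    {"x": -0.112,"y": 0.507,"z": 0.05,"rx": 0.0,"ry": 0.0,"rz": 0.0,"claw": -1.0},
    {"x": -0.112,"y": 0.507,"z": 0.05,"rx": 0.0,"ry": 0.0,"rz": 0.0,"claw": -1.0},
    {"x": -0.112,"y": 0.507,"z": 0.05,"rx": 0.0,"ry": 0.0,"rz": 0.0,"claw": -1.0}
  ]
}}

```text
time: 5.82
tool_pos: [0.497, -0.1149, 0.1662]
tool_rot: [-3.139, 0.003, 0.233]
contact_force: [-0.4, 0.4, -0.6]
opening: 0.0233
grip_force: 40.0
```

Call:
{"fn": "step_arm", "kwargs": {
  "steps": [
    {"x": 0.0,"y": 0.0,"z": 0.0,"rx": 0.0,"ry": 0.0,"rz": 0.0,"claw": -1.0},
    {"x": 0.0,"y": 0.0,"z": 0.0,"rx": 0.0,"ry": 0.0,"rz": 0.0,"claw": -1.0},
    {"x": 0.0,"y": 0.0,"z": 0.0,"rx": 0.0,"ry": 0.0,"rz": 0.0,"claw": -1.0}
  ]
}}

```text
time: 6.07
tool_pos: [0.4982, -0.1132, 0.168]
tool_rot: [-3.141, 0.0, 0.238]
contact_force: [-0.1, 0.0, -1.1]
opening: 0.0232
grip_force: 40.0
```

```bash
python3 - <<'E'
from m import *
go([.502,-.113,.125],.2356)
s=robot.observe()['tool_pos']
im,D=read_camera('scene'); im2,D2=read_camera('top')
P=cloud('scene',D);h=cv2.cvtColor(im,cv2.COLOR_BGR2HSV); red=((h[...,0]<4)|(h[...,0]>176))&(h[...,1]>150)&(P[...,2]>.08)&(abs(P[...,1]+.113)<.05)
print(red.sum(), P[red].min(0),P[red].max(0),np.median(P[red],0))
for q in ['pin_tip','pin_shoulder','eye','ring','index_tip']:
  for c in ['scene','top']:
    for d in nets.landmark_of(c,q)[:2]: print(c,q,d)
print('tip exp',proj('scene',s+[0,0,-.0462]),'shoulder',proj('scene',s+[0,0,-.0062]),'eye exp',proj('scene',np.array([.5046,-.1129,.066])))
c=lambda i,r0,r1,a,b:cv2.resize(i[r0:r1,a:b],(500,400),interpolation=2)
cv2.imwrite('pics/d.png',c(im,110,210,240,365))
E
```

```text
from [ 0.4982 -0.1132  0.168 ] [-3.1413  0.0003  0.2376] shift [0.005  0.001  0.0574] turn [-0.0004  0.0004  0.0025] rows 1.0363669302079124
132 [ 0.4937 -0.1243  0.1614] [ 0.5125 -0.1011  0.2061] [ 0.5084 -0.11    0.1891]
scene pin_tip {'pixel': [263.3, 485.5], 'conf': 0.77}
scene pin_tip {'pixel': [163.9, 312.4], 'conf': 0.64}
top pin_tip {'pixel': [263.4, 200.1], 'conf': 0.84}
top pin_tip {'pixel': [247.0, 239.4], 'conf': 0.44}
scene pin_shoulder {'pixel': [234.8, 422.9], 'conf': 0.77}
scene pin_shoulder {'pixel': [144.9, 310.1], 'conf': 0.76}
top pin_shoulder {'pixel': [267.8, 179.9], 'conf': 0.75}
top pin_shoulder {'pixel': [252.2, 250.8], 'conf': 0.46}
scene eye {'pixel': [177.0, 309.1], 'conf': 0.61}
scene ring {'pixel': [174.0, 299.1], 'conf': 0.79}
scene index_tip {'pixel': [190.4, 318.4], 'conf': 0.59}
tip exp [np.float64(158.13568393782168), np.float64(311.2725005323369)] shoulder [np.float64(144.37003810127376), np.float64(311.01911920115464)] eye exp [np.float64(177.28107111261394), np.float64(309.7618356811166)]
```

View pics/d.png

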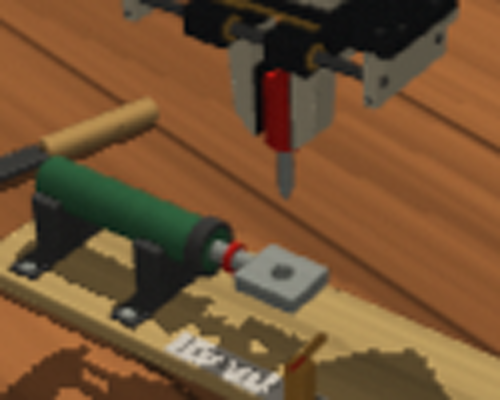

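Crop (4x): the hole centre is at about (284, 271), which is pixel row 177.8, col 311. The pin tip is at (287, 196), which is row 159, col 311.7. The pin is vertical.

```bash
python3 - <<'E'
from m import *
im=cv2.imread('pics/d.png'); g=cv2.cvtColor(im,cv2.COLOR_BGR2GRAY).astype(float)
w=g[255:290,262:306]; m=np.clip(w.min()+25-w,0,None); v,u=np.mgrid[255:290,262:306]
r,c=(m*v).sum()/m.sum()/4+110-.375,(m*u).sum()/m.sum()/4+240-.375
H=at_z('scene',r,c,.066); s=robot.observe()['tool_pos']
for t in [(158.6,311.4),(159,311.7)]:
    T=at_z('scene',*t,.1218); print(r,c,H,T,'tcp',s,'move',H-T, 'target',s+H-T)
E
```

```text
177.76927157001415 309.9203795379538 [ 0.5056 -0.1111  0.066 ] [ 0.4992 -0.1116  0.1218] tcp [ 0.4982 -0.1146  0.1682] move [ 0.0064  0.0004 -0.0558] target [ 0.5047 -0.1142  0.1124]
177.76927157001415 309.9203795379538 [ 0.5056 -0.1111  0.066 ] [ 0.4997 -0.1098  0.1218] tcp [ 0.4982 -0.1146  0.1682] move [ 0.0059 -0.0013 -0.0558] target [ 0.5041 -0.1159  0.1124]
```

Call:
{"fn": "step_arm", "kwargs": {
  "steps": [
    {"x": 0.0064,"y": 0.001,"z": 0.0,"rx": 0.0,"ry": 0.0,"rz": 0.0,"claw": -1.0},
    {"x": 0.0064,"y": 0.001,"z": 0.03,"rx": 0.0,"ry": 0.0,"rz": 0.0,"claw": -1.0},
    {"x": 0.0064,"y": 0.001,"z": 0.055,"rx": 0.0,"ry": 0.0,"rz": 0.0,"claw": -1.0},
    {"x": 0.0064,"y": 0.001,"z": 0.067,"rx": 0.0,"ry": 0.0,"rz": 0.0,"claw": -1.0},
    {"x": 0.0064,"y": 0.001,"z": 0.073,"rx": 0.0,"ry": 0.0,"rz": 0.0,"claw": -1.0},
    {"x": 0.0064,"y": 0.001,"z": 0.079,"rx": 0.0,"ry": 0.0,"rz": 0.0,"claw": -1.0},
    {"x": 0.0064,"y": 0.001,"z": 0.079,"rx": 0.0,"ry": 0.0,"rz": 0.0,"claw": -1.0},
    {"x": 0.0064,"y": 0.001,"z": 0.079,"rx": 0.0,"ry": 0.0,"rz": 0.0,"claw": -1.0}
  ]
}}

```text
time: 7.33
tool_pos: [0.5035, -0.1144, 0.1095]
tool_rot: [3.141, -0.001, 0.235]
contact_force: [0.2, -0.7, -0.8]
opening: 0.0229
grip_force: 40.0
```

```bash
python3 - <<'E'
from m import *
go([.503,-.1135,.1132],.2356)
im,D=read_camera('scene')
cv2.imwrite('pics/e.png',cv2.resize(im[130:210,260:360],(500,400),interpolation=2))
E
```

```text
from [ 0.5035 -0.1144  0.1095] [ 3.141  -0.0008  0.2354] shift [-0.0004 -0.0013 -0.0049] turn [ 0.0008 -0.001  -0.0002] rows 0.09223801997775453
```

View pics/e.png

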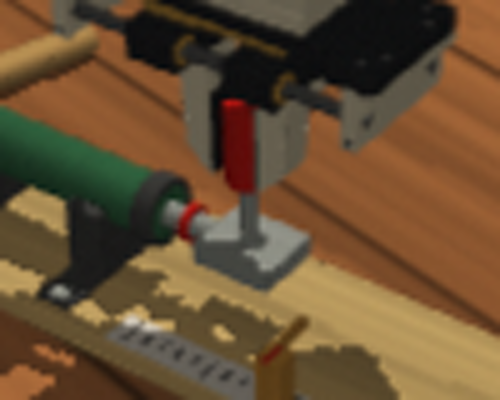

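The tip has entered the eye's hole (crop 253, 240) and there is no contact force. Lowering to seat the head.

Call:
{"fn": "step_arm", "kwargs": {
  "steps": [
    {"x": 0.0,"y": 0.0,"z": 0.012,"rx": 0.0,"ry": 0.0,"rz": 0.0,"claw": -1.0},
    {"x": 0.0,"y": 0.0,"z": 0.024,"rx": 0.0,"ry": 0.0,"rz": 0.0,"claw": -1.0},
    {"x": 0.0,"y": 0.0,"z": 0.034,"rx": 0.0,"ry": 0.0,"rz": 0.0,"claw": -1.0},
    {"x": 0.0,"y": 0.0,"z": 0.042,"rx": 0.0,"ry": 0.0,"rz": 0.0,"claw": -1.0},
    {"x": 0.0,"y": 0.0,"z": 0.046,"rx": 0.0,"ry": 0.0,"rz": 0.0,"claw": -1.0},
    {"x": 0.0,"y": 0.0,"z": 0.046,"rx": 0.0,"ry": 0.0,"rz": 0.0,"claw": -1.0},
    {"x": 0.0,"y": 0.0,"z": 0.046,"rx": 0.0,"ry": 0.0,"rz": 0.0,"claw": -1.0}
  ]
}}

```text
time: 7.97
tool_pos: [0.5031, -0.1142, 0.0743]
tool_rot: [-3.141, 0.0, 0.236]
contact_force: [0.6, -0.3, 0.0]
opening: 0.0234
grip_force: 40.0
```

Call:
{"fn": "step_arm", "kwargs": {
  "steps": [
    {"x": 0.0,"y": 0.0,"z": 0.0015,"rx": 0.0,"ry": 0.0,"rz": 0.0,"claw": -1.0},
    {"x": 0.0,"y": 0.0,"z": 0.0025,"rx": 0.0,"ry": 0.0,"rz": 0.0,"claw": -1.0},
    {"x": 0.0,"y": 0.0,"z": 0.003,"rx": 0.0,"ry": 0.0,"rz": 0.0,"claw": -1.0},
    {"x": 0.0,"y": 0.0,"z": 0.003,"rx": 0.0,"ry": 0.0,"rz": 0.0,"claw": -1.0}
  ]
}}

```text
time: 8.3
tool_pos: [0.5031, -0.1142, 0.0723]
tool_rot: [3.141, -0.0, 0.236]
contact_force: [0.1, -0.2, -0.4]
opening: 0.0233
grip_force: 40.0
```

Call:
{"fn": "step_arm", "kwargs": {
  "steps": [
    {"x": 0.0,"y": 0.0,"z": 0.0008,"rx": 0.0,"ry": 0.0,"rz": 0.0,"claw": -1.0},
    {"x": 0.0,"y": 0.0,"z": 0.0016,"rx": 0.0,"ry": 0.0,"rz": 0.0,"claw": -1.0},
    {"x": 0.0,"y": 0.0,"z": 0.0016,"rx": 0.0,"ry": 0.0,"rz": 0.0,"claw": -1.0},
    {"x": 0.0,"y": 0.0,"z": 0.0016,"rx": 0.0,"ry": 0.0,"rz": 0.0,"claw": -1.0}
  ]
}}

```text
time: 8.63
tool_pos: [0.5032, -0.1143, 0.0721]
tool_rot: [3.141, -0.001, 0.236]
contact_force: [-3.7, 0.3, 9.3]
opening: 0.0236
grip_force: 40.0
```

Call:
{"fn": "step_arm", "kwargs": {
  "squeeze": 55,
  "steps": [
    {"x": 0.0,"y": -0.005,"z": -0.0006,"rx": 0.0,"ry": 0.0,"rz": 0.0,"claw": -1.0},
    {"x": 0.0,"y": -0.015,"z": -0.0006,"rx": 0.0,"ry": 0.0,"rz": 0.0,"claw": -1.0},
    {"x": 0.0,"y": -0.027,"z": -0.0006,"rx": 0.0,"ry": 0.0,"rz": 0.0,"claw": -1.0},
    {"x": 0.0,"y": -0.04,"z": -0.0006,"rx": 0.0,"ry": 0.0,"rz": 0.0,"claw": -1.0},
    {"x": 0.0,"y": -0.053,"z": -0.0006,"rx": 0.0,"ry": 0.0,"rz": 0.0,"claw": -1.0},
    {"x": 0.0,"y": -0.066,"z": -0.0006,"rx": 0.0,"ry": 0.0,"rz": 0.0,"claw": -1.0},
    {"x": 0.0,"y": -0.079,"z": -0.0006,"rx": 0.0,"ry": 0.0,"rz": 0.0,"claw": -1.0},
    {"x": 0.0,"y": -0.09,"z": -0.0006,"rx": 0.0,"ry": 0.0,"rz": 0.0,"claw": -1.0},
    {"x": 0.0,"y": -0.1,"z": -0.0006,"rx": 0.0,"ry": 0.0,"rz": 0.0,"claw": -1.0},
    {"x": 0.0,"y": -0.106,"z": -0.0006,"rx": 0.0,"ry": 0.0,"rz": 0.0,"claw": -1.0},
    {"x": 0.0,"y": -0.106,"z": -0.0006,"rx": 0.0,"ry": 0.0,"rz": 0.0,"claw": -1.0},
    {"x": 0.0,"y": -0.106,"z": -0.0006,"rx": 0.0,"ry": 0.0,"rz": 0.0,"claw": -1.0}
  ]
}}

```text
time: 9.63
tool_pos: [0.4855, -0.0381, 0.0722]
tool_rot: [3.138, -0.002, 0.237]
contact_force: [1.1, -10.2, 3.2]
opening: 0.0234
grip_force: 55.0
```

```bash
cat > r.py <<'E'
from m import *
a=np.deg2rad(103.5); ex=np.array([np.cos(a),np.sin(a),0]); ey=np.array([-ex[1],ex[0],0])
T=np.array([.5123,-.145,0])
def look(name):
    im,D=read_camera('scene'); P=cloud('scene',D); d=(P-T)@np.array([ex,ey,[0,0,1]]).T
    h=cv2.cvtColor(im,cv2.COLOR_BGR2HSV)
    red=((h[...,0]<5)|(h[...,0]>174))&(h[...,1]>140)&(h[...,2]>50)&(abs(d[...,1])<.02)&(d[...,2]<.08)&(d[...,2]>.04)&(d[...,0]<.11)&(d[...,0]>-.02)
    v,u=np.nonzero(red); print('red n',len(v),'px',v.mean(),u.mean(),'x range/mean',d[red][:,0].min(),d[red][:,0].max(),d[red].mean(0))
    m=(d[...,2]>.045)&(d[...,2]<.062)&(d[...,1]<-.022)&(d[...,1]>-.038)&(d[...,0]>.06)&(d[...,0]<.1);q=d[m]; print('idx',m.sum(),q.mean(0))
    for q in ['ring','index_tip','eye']:
        for z in nets.landmark_of('scene',q)[:1]:
            w=at_z('scene',*z['pixel'],{'ring':.06,'index_tip':.054,'eye':.066}[q]); print(q,z['conf'],z['pixel'],(w-T)@ex,(w-T)@ey)
    print(robot.observe()['tool_pos'],robot.observe()['contact_force'])
    cv2.imwrite(name,cv2.resize(im[140:230,265:377],(746,600),interpolation=2))
E
python3 -c "
from r import *
look('pics/f.png')"
```

```text
red n 27 px 185.5185185185185 325.44444444444446 x range/mean 0.06833573761329992 0.10969305317959929 [ 0.0849 -0.0061  0.0672]
idx 11 [ 0.0842 -0.0299  0.0543]
ring 0.89 [184.8, 321.4] 0.0702315553414801 -0.0020617706458274238
index_tip 0.46 [192.0, 321.0] 0.08125827716635103 -0.019760858160802204
eye 0.86 [190.0, 335.8] 0.11470299334407677 -0.00482338020480081
[ 0.4856 -0.0384  0.0722] [  0.0092 -10.6295   2.9829]
```

View pics/f.png

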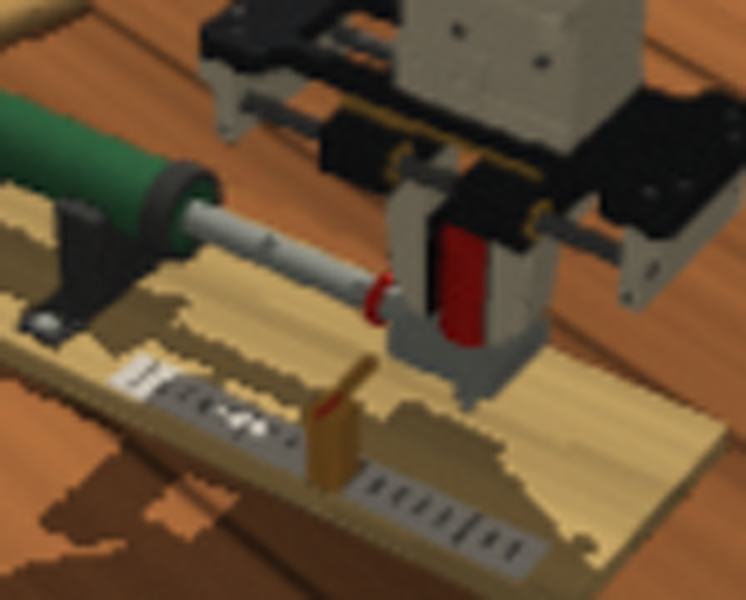

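The pin is drawing the rod: the ring is at crop (380, 298) and the index tip at (372, 360), so the ring is still short of the index. Next I refine the difference along the tensioner's x.

```bash
cat > q.py <<'E'
from r import *
def fine(n=4):
    ims=[];Ds=[]
    for _ in range(n):
        im,D=read_camera('scene'); ims.append(im.astype(float)); Ds.append(D)
    im=np.mean(ims,0).astype(np.uint8); D=np.median(Ds,0); P=cloud('scene',D); d=(P-T)@np.array([ex,ey,[0,0,1]]).T
    h=cv2.cvtColor(im,cv2.COLOR_BGR2HSV)
    red=(((h[...,0]<6)|(h[...,0]>172))&(h[...,1]>150)&(h[...,2]>60)).astype(np.uint8)
    k,L,st,ce=cv2.connectedComponentsWithStats(red)
    for i in range(1,k):
        if 170<ce[i][1]<205 and 310<ce[i][0]<345:
            q=d[L==i]; v,u=np.nonzero(L==i)
            # intersect rays with rod-surface: use ring axis plane estimate z=.066 (upper-near surface)
            print('comp',st[i],ce[i],'depth x mean',q[:,0].mean(),q.min(0),q.max(0),'ray x',np.mean([(at_z('scene',a,b,zz)-T)@ex for a,b,zz in zip(v,u,q[:,2])]))
    m=(d[...,2]>.046)&(d[...,2]<.062)&(d[...,1]<-.022)&(d[...,1]>-.038)&(d[...,0]>.06)&(d[...,0]<.1)
    q=d[m]; v,u=np.nonzero(m); print('idx',m.sum(),q.mean(0),np.c_[v,u,q*1000].round(1).tolist())
    s=robot.observe();print(s['tool_pos'],s['contact_force'],s['time'])
E
python3 -c "
from q import *
fine()
print([(round((at_z('scene',*p,z)-T)@ex,4),round((at_z('scene',*p,z)-T)@ey,4)) for p,z in [((184.4,321.7),.066),((193.7,320.6),.054),((194.2,320.4),.054)]])"
```

```text
comp [331 174   7  18 112] [333.9286 182.5179] depth x mean 0.11143282596795309 [ 0.1015 -0.0126  0.0656] [ 0.1194 -0.0014  0.1094] ray x 0.11143282596795305
comp [320 181   4   8  18] [321.1667 184.2778] depth x mean 0.0707144593819807 [ 0.0683 -0.0083  0.0508] [0.0728 0.0039 0.0697] ray x 0.07071445938198068
comp [313 201   1   1   1] [313. 201.] depth x mean 0.08308810762987802 [ 0.0831 -0.0564  0.0517] [ 0.0831 -0.0564  0.0517] ray x 0.08308810762987803
idx 11 [ 0.0841 -0.0298  0.0541] [[193.0, 320.0, 82.8, -26.2, 56.0], [193.0, 321.0, 84.9, -25.1, 56.2], [194.0, 319.0, 82.0, -29.4, 54.6], [194.0, 320.0, 84.5, -28.7, 55.3], [194.0, 321.0, 85.0, -25.2, 53.1], [195.0, 318.0, 83.1, -35.4, 56.1], [195.0, 319.0, 83.8, -32.0, 54.0], [195.0, 320.0, 84.7, -29.0, 52.4], [195.0, 321.0, 84.7, -24.7, 49.4], [196.0, 318.0, 84.6, -37.5, 55.1], [196.0, 319.0, 85.4, -34.4, 53.3]]
[ 0.4856 -0.0384  0.0722] [ -0.1382 -10.7447   3.0601] 10.0333
[(np.float64(0.0742), np.float64(-0.0065)), (np.float64(0.0841), np.float64(-0.0257)), (np.float64(0.0848), np.float64(-0.0275))]
```

Call:
{"fn": "step_arm", "kwargs": {
  "steps": [
    {"x": 0.0,"y": -0.005,"z": 0.0,"rx": 0.0,"ry": 0.0,"rz": 0.0,"claw": -1.0},
    {"x": 0.0,"y": -0.011,"z": 0.0,"rx": 0.0,"ry": 0.0,"rz": 0.0,"claw": -1.0},
    {"x": 0.0,"y": -0.0165,"z": 0.0,"rx": 0.0,"ry": 0.0,"rz": 0.0,"claw": -1.0},
    {"x": 0.0,"y": -0.0165,"z": 0.0,"rx": 0.0,"ry": 0.0,"rz": 0.0,"claw": -1.0},
    {"x": 0.0,"y": -0.0165,"z": 0.0,"rx": 0.0,"ry": 0.0,"rz": 0.0,"claw": -1.0}
  ]
}}

```text
time: 10.45
tool_pos: [0.4827, -0.0264, 0.0722]
tool_rot: [3.137, -0.002, 0.237]
contact_force: [0.1, -10.6, 2.6]
opening: 0.0234
grip_force: 55.0
```

```bash
python3 -c "
from q import *
fine(8)
look('pics/g.png')"
```

```text
comp [335 176   7  18 107] [338.2523 184.7944] depth x mean 0.12386608296360481 [ 0.1136 -0.0117  0.065 ] [ 0.1315 -0.0019  0.1093] ray x 0.12386608296360477
comp [324 183   4   7  16] [325.125  185.8125] depth x mean 0.08302873326892482 [ 0.0798 -0.0089  0.0566] [0.0852 0.0026 0.069 ] ray x 0.08302873326892479
comp [313 201   1   1   1] [313. 201.] depth x mean 0.08235846610780403 [ 0.0824 -0.0554  0.0507] [ 0.0824 -0.0554  0.0507] ray x 0.08235846610780403
idx 11 [ 0.0843 -0.03    0.0541] [[193.0, 320.0, 82.5, -25.9, 55.6], [193.0, 321.0, 84.0, -23.7, 54.9], [194.0, 319.0, 83.7, -31.9, 57.2], [194.0, 320.0, 85.0, -29.4, 56.1], [194.0, 321.0, 85.2, -25.4, 53.4], [195.0, 318.0, 83.1, -35.3, 56.1], [195.0, 319.0, 85.1, -33.9, 56.0], [195.0, 320.0, 84.6, -28.9, 52.3], [195.0, 321.0, 84.9, -25.0, 49.7], [196.0, 319.0, 84.7, -33.4, 52.3], [197.0, 318.0, 84.6, -37.5, 51.9]]
[ 0.4828 -0.0266  0.0721] [  0.6056 -11.1023   3.8473] 10.85
red n 16 px 185.8125 325.125 x range/mean 0.07952014375715298 0.08459804874719866 [ 0.0828 -0.0041  0.0639]
idx 10 [ 0.0836 -0.0283  0.0534]
ring 0.88 [186.2, 328.0] 0.08686960883996404 0.0027065671254949478
index_tip 0.41 [195.7, 319.3] 0.08584345971318495 -0.03368935294297285
eye 0.8 [190.0, 340.3] 0.12369973293877891 0.0013979821506249802
[ 0.4828 -0.0266  0.0722] [ -0.0809 -11.5515   2.4521]
```

View pics/g.png

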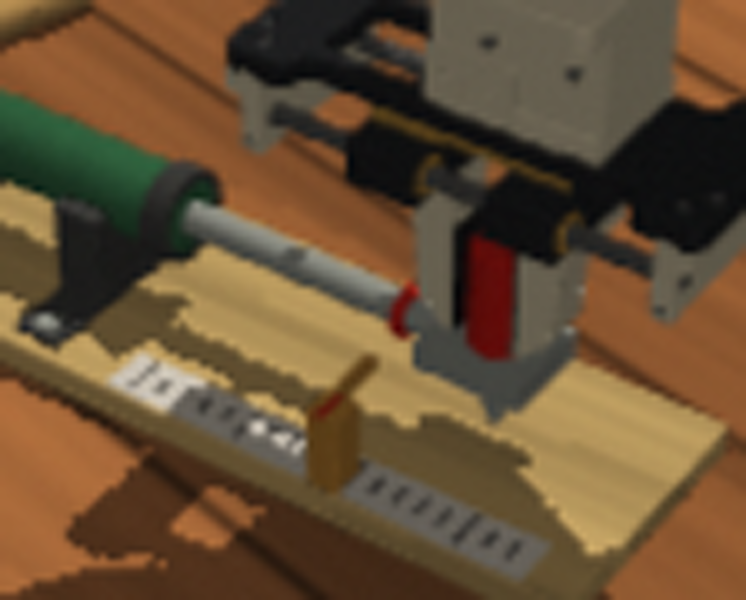

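The picture shows the ring at crop (403, 310), in line with the pointer (tip at 375, 357) along the tensioner's y. The ring is at x ≈ 82.8 mm and the index at about 83.6 mm. The head is seated on the eye with a steady grip and pull, so I hand in.

```bash
python3 -c "
from cell import robot
print(robot.hand_in())"
```

```text
the job is handed in; nothing more can be done
None
```

The job is handed in: the pin is seated through the eye and still gripped, holding the rod with the red ring about 1 mm from the index tip by camera measurement; no verdict came back, and the two look-alike pins toppled on their own near the start without my touching them.

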